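Turn the display carousel until the candle faces front

TASK

Bring the candle to the front of the little wooden display carousel: turn the carousel by gently pushing the upright finger pegs round its rim, with a fingertip or the outside of the fingers, until the candle (the open patterned glass without a lid, among the three lidded jars) stands squarely in line with the brass pointer on the foot and the carousel is still. Do not touch or lift the candle or the jars, do not grip the pegs, and leave everything else on the counter where it is.

Things in the scene. Friction and masses are not known exactly. Their poses are not given: they have to be found in the camera images.
- carousel: fixed foot: dark wooden disc 170 mm across with a flat brass arrow, 8 mm high, reaching out to 180 mm from the axis along the foot's own -x: that is the front. Origin on the turning axis at counter height, z up. Its place and yaw (within 0.55 rad) differ from run to run. A big bowl stands close behind it to the right: the left rear has the most room
- turntable: round wooden turntable, turns about the vertical axis, no end stops, hardly coasts, about 1 N at a peg. Origin on the axis at counter height, x and y turn with it. Disc 220 mm across, top 48 mm up; the wares stand on it 90 deg apart. Six upright pegs, 14 mm thick, on short arms, 145 mm from the axis at 30 deg + k * 60 deg from its own x; from 40 mm up to a ball end (20 mm) at 124 mm
- candle: the target: candle in an open patterned glass, no lid, 83 mm across, 75 mm high, standing loose on the turntable with its centre 62 mm from the axis; which of the four places it has differs. Origin at the centre of its underside
- jar_a: lidded jar with a black lid, upright, 77 mm across, 84 mm high, one of three that ride loose on the turntable at 62 mm from its axis; origin at the centre of its underside
- jar_b: lidded jar with a black lid, upright, 77 mm across, 84 mm high, one of three that ride loose on the turntable at 62 mm from its axis; origin at the centre of its underside
- jar_c: lidded jar with a black lid, upright, 77 mm across, 84 mm high, one of three that ride loose on the turntable at 62 mm from its axis; origin at the centre of its underside
- tin_back: oil tin with a screw cap, bystander, 70 mm across, 128 mm high, standing on the counter behind the carousel to the left, the nearer of two such tins there; origin at the centre of its underside
- soap: boxed soap bar, bystander, 58 x 88 x 30 mm, lying on the counter behind the carousel to the left; origin at the centre of its underside
- balm: lip-balm tube, bystander, 17 mm across, 67 mm high, standing on the counter to the left of the carousel; origin at the centre of its underside

How it is judged:
By the outcome, as a careful person would: the job done as asked, in the order asked, and still so for the second after the job is handed in, with the robot touching nothing.
It also fails if it takes over 59 s, if anything falls off the work surface, if the arm or the gripper's body presses on something with over 40 N, if the wrist force passes 120 N, or if a joint passes its speed limit or range.

ROBOT

A 7-joint arm with a two-finger parallel gripper is mounted at the origin on a cart in front of the work surface, level with it; the furniture and walls round the work are solid. World frame = base frame: x ahead of the robot, y to its left, z up, the work surface at z = 0. Lengths are in m, angles in rad, forces in N, time in s.
With the tool pointing down it reaches from about 0.425 to 0.925 m from the base axis. Payload 6.8 kg.
Tool frame: the origin (TCP) lies midway between the tips of the shut fingers; the grasp point (between the pads) lies 19 mm behind it; z points along the fingers, y is the line along which they close (so a half turn about z gives the same grasp; the last joint's range is limited). The gripper opens to 85 mm and grips with 20 to 120 N. Pads are 22 mm wide; open, the fingers measure 114 mm over their backs; the gripper's body (76 mm by 85 mm) begins 54 mm behind the grasp point. The pads swing forward as they close: fully open they stand 13 mm farther back than shut.
Start: joints at [-1.395, 0.477, 0.022, 1.555, -0.011, 1.109, -0.083], TCP at [0.189, 0.648, 0.231] pointing down, gripper open.
Joint ranges: [-2.96, 2.96], [-0.34, 2.1], [-1.41, 1.46], [0.24, 2.44], [-1.37, 4.51], [0.17, 1.92], [-2.96, 2.96]. Speed limits (rad/s): [2.39, 2.39, 3.14, 3.14, 3.14, 3.14, 3.14].

INTERFACE

Orientations are given as a unit quaternion [w, x, y, z].
In Python, from station import readout, imaging, hand_in gives the robot as it stands.
- The arm moves only by the tool drive_tool, never from a script. Its argument "series" is a list of rows, each a list of 5 numbers: the shift along the tool's x, y, z in cm, then the turn about the tool's z in degrees, then the closure, from -1 (fully open) to 1 (shut). A call has 1 to 8 rows; each row shifts and turns the commanded pose from where the row before left it, along the tool's axes as they then stand; what a row does not reach is not made up. A row lasts 1/10 s, in which the tool goes at most 50 mm and 8.59 degrees, less where a joint would pass 70% of its speed; a pose out of reach is approached as far as the arm can. A call with a gripper value outside its range is refused whole. The fingers move at their own pace and stop on an object; "squeeze" is the grip in N (left out, the last holds). Time passes only in rows, so rows that do not move let the fingers close. It gives the time, the measured TCP pose, the force, the opening and the grip force at its end, in the units of the state.
- readout.get_obs(): the state, without advancing time (a new reading comes with each control period).
- imaging.read_camera(name): name is "side" or "top" or "wrist"; returns the picture (400x640x3 uint8, red, green, blue); there is no depth.
- imaging.camera_model(name): a dict with "vfov" (degrees; the focal length in pixels is half the picture's height over the tangent of half this angle, whatever the lens; pixels are square), "cx", "cy" (the principal point, pixels), "xyz" and "orientation" of the camera in the world. Camera axes: x right, y down, z forward; pixel columns grow to the right and rows downward; lengths in m; the calibration is good to about 2 mm. A picture is of the moment at which its call begins: read the wrist's pose just before it. camera_model takes no time and is no camera call; for the wrist camera it gives the pose at the moment of the call.
- hand_in(): hands the job in; it is judged then, once.
Trained networks look in the newest picture that a camera, given by its name, has taken for a name from the list of things; names that differ only in an ending like _2 or _b are one class to them, and where a whole thing is asked for, a point or a joint stands for the part that bears it (a point fixed in the world has none). Each returns a list of dicts, best first, with "conf" (0 to 1); they miss things now and then, are a little off and sometimes report something else, mostly with a low value. They report only what shows in the picture. A call takes as long as a camera call.
- imaging.cut_out(thing, camera): "mask" (400x640 bool, what is visible of it) and "centre" ([column, row] in pixels, amid what is visible of it).
The state is a dict: "t": time; "q": joint angles; "joint_vel": joint speeds; "joint_torque": joint torques, N m; "eef_pos": TCP position; "tool_rot": TCP orientation; "contact_force": force on the tool from outside, world axes, zero at the start; "torque": the same for the moment, N m; "gripper_width": opening from 0.0 (shut) to 1.0 (fully open); "grasp_force": force on a finger pad.
Only numpy, scipy, OpenCV 4.12 (cv2) and the standard library are available. Lean on these libraries where they do the work, as an engineer would, in place of code of your own. Each camera call takes 0.05 s, during which the arm holds its last target. There are 200 camera calls.

## Working session

There is one attempt and no reset: what is moved stays moved. The work goes in short steps, Python scripts to look and compute and a tool call to move; the robot and the scene stay as the last step left them, time stands still between calls to the robot, and variables do not carry over. Pictures are saved under pics/ and viewed, at most 10 in all, crops included, and the job is handed in when it is done.

Besides the shell and the picture viewer there is one more tool, called after "Emit:" as a command line: name --pt "numbers of a row" for each row, then --argument value for the rest. drive_tool: Moves the arm, as the interface text tells. Its arguments: {"type":"object","properties":{"series":{"type":"array"},"squeeze":{"type":"number"}},"required":["series"]}

```bash
mkdir -p pics
cat > h.py <<'E'
import numpy as np, cv2
from scipy.spatial.transform import Rotation as R
from station import readout, imaging
def cam(n):
    m=imaging.camera_model(n); f=200/np.tan(np.radians(m['vfov'])/2)
    w,x,y,z=m['orientation']; return f,m['cx'],m['cy'],np.array(m['xyz']),R.from_quat([x,y,z,w]).as_matrix()
def ray(n,p,z,c=None):
    f,cx,cy,o,M=c or cam(n); d=M@np.array([(p[0]-cx)/f,(p[1]-cy)/f,1]); return o+d*(z-o[2])/d[2]
def proj(n,P,c=None):
    f,cx,cy,o,M=c or cam(n); v=M.T@(np.array(P)-o); return np.array([cx+f*v[0]/v[2],cy+f*v[1]/v[2]])
def snap(n,fn):
    im=imaging.read_camera(n); cv2.imwrite('pics/'+fn,im[:,:,::-1]); return im
E
python3 - <<'E'
from h import *
print(imaging.camera_model('top'),imaging.camera_model('side'))
o=readout.get_obs();print(o['t'],o['eef_pos'],o['tool_rot'])
for n in ('top','side'):
    snap(n,n+'1.png')
    for t in ('carousel','turntable','candle','jar_a','tin_back','soap','balm'):
        for r in imaging.cut_out(t,n)[:4]:
            c=r['centre'];print(n,t,round(r['conf'],2),np.round(c),r['mask'].sum(),ray(n,c,.1).round(3)[:2])
E
```

```text
{'vfov': 42.273693918471494, 'cx': 313.5329916025703, 'cy': 198.49056310748506, 'xyz': array([ 0.43098833, -0.22861851,  1.09970876]), 'orientation': array([-0.04595968,  0.7108298 , -0.7007472 ,  0.03952285])} {'vfov': 55.74576899833105, 'cx': 316.3082478181524, 'cy': 202.08411229702944, 'xyz': array([-0.01502147, -0.04200994,  0.68050965]), 'orientation': array([ 0.21608692, -0.55486055,  0.74811176, -0.29285663])}
0.0 [0.18885622 0.64740705 0.23031229] [-6.04020325e-05  1.41406769e-01  9.89951140e-01 -9.29061649e-04]
top carousel 0.57 [376. 347.] 250 [ 0.272 -0.34 ]
top turntable 0.61 [362. 272.] 5345 [ 0.412 -0.313]
top candle 0.77 [383. 248.] 1550 [ 0.458 -0.354]
top jar_a 0.76 [400. 294.] 1563 [ 0.373 -0.386]
top jar_a 0.73 [354. 304.] 1462 [ 0.351 -0.298]
top jar_a 0.6 [344. 258.] 1315 [ 0.438 -0.279]
top tin_back 0.71 [343. 258.] 1366 [ 0.437 -0.276]
top tin_back 0.64 [250. 115.] 1274 [ 0.719 -0.09 ]
top soap 0.95 [264. 162.] 1244 [ 0.623 -0.119]
top balm 0.64 [246. 286.] 85 [ 0.382 -0.092]
side carousel 0.75 [424. 303.] 381 [ 0.224 -0.305]
side turntable 0.7 [383. 275.] 3627 [ 0.294 -0.26 ]
side candle 0.78 [393. 196.] 1288 [ 0.466 -0.36 ]
side jar_a 0.95 [355. 216.] 1593 [ 0.439 -0.264]
side jar_a 0.87 [422. 225.] 1740 [ 0.377 -0.381]
side jar_a 0.6 [387. 248.] 1972 [ 0.345 -0.292]
side tin_back 0.72 [248. 157.] 1228 [ 0.682 -0.086]
side soap 0.77 [267. 193.] 920 [ 0.552 -0.105]
side soap 0.16 [360. 217.] 1623 [ 0.432 -0.27 ]
side balm 0.55 [279. 282.] 195 [ 0.335 -0.081]
```

View pics/top1.png

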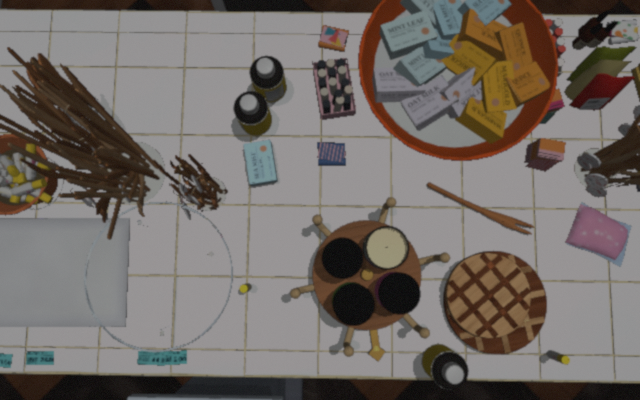

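View pics/side1.png

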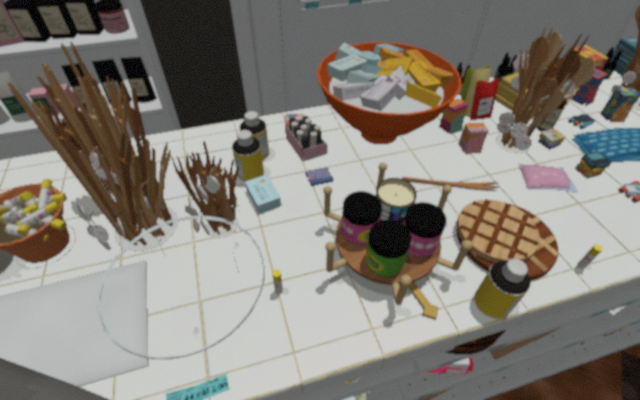

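The candle (386,247) stands at the rear right, opposite the arrow (tip about 376,355). The six ball ends are at about (391,203), (444,257), (424,332), (348,350), (295,294) and (318,219).

```bash
cat >> h.py <<'E'
from scipy.optimize import least_squares
def fit(px,n='top',z=.124):
    P=np.array([ray(n,p,z)[:2] for p in px])
    def res(v):
        d=P-v[:2]; a=np.arctan2(d[:,1],d[:,0]); k=np.round((a-v[2])/(np.pi/3))
        t=v[2]+k*np.pi/3; return (P-v[:2]-.145*np.c_[np.cos(t),np.sin(t)]).ravel()
    s=least_squares(res,[*P.mean(0),np.arctan2(*(P[0]-P.mean(0))[::-1])]); return s.x,np.abs(s.fun).max()
E
python3 - <<'E'
from h import *
px=[(391,203),(444,257),(424,332),(348,350),(295,294),(318,219)]
v,e=fit(px); print(v,e,np.degrees(v[2]))
c=v[:2]
f=lambda P:(np.round(np.degrees(np.arctan2(P[1]-c[1],P[0]-c[0])),1),np.hypot(*(P[:2]-c)).round(3))
for p in px: print(ray('top',p,.124)[:2].round(3),f(ray('top',p,.124)))
print('arrow',f(ray('top',(376,356),.008)))
print('candle rim',f(ray('top',(386,247),.123)))
for p in [(343,258),(353,304),(399,293)]: print('jar',f(ray('top',p,.132)))
for n,p in [('bowl',(459,65)),('bowl edge',(420,150)),('soap',(262,162)),('balm',(246,287)),('spoon',(430,186))]: print(n,ray('top',p,.03).round(3))
im=cv2.imread('pics/top1.png')[190:370,270:470]; cv2.imwrite('pics/c1.png',cv2.resize(im,None,fx=3.3,fy=3.3,interpolation=2))
o=readout.get_obs(); q=o['tool_rot']; print(R.from_quat([q[1],q[2],q[3],q[0]]).as_matrix().round(3))
E
```

```text
[ 0.40699955 -0.32616819 -0.27789778] 0.003492690657369346 -15.922369689863206
[ 0.543 -0.366] (np.float64(-16.3), np.float64(0.142))
[ 0.443 -0.464] (np.float64(-75.5), np.float64(0.143))
[ 0.305 -0.426] (np.float64(-135.7), np.float64(0.142))
[ 0.271 -0.286] (np.float64(163.7), np.float64(0.142))
[ 0.37  -0.187] (np.float64(104.8), np.float64(0.144))
[ 0.511 -0.228] (np.float64(43.5), np.float64(0.143))
arrow (np.float64(-171.7), np.float64(0.168))
candle rim (np.float64(-29.7), np.float64(0.061))
jar (np.float64(58.7), np.float64(0.06))
jar (np.float64(148.9), np.float64(0.062))
jar (np.float64(-120.9), np.float64(0.061))
bowl [ 0.854 -0.526  0.03 ]
bowl edge [ 0.667 -0.44   0.03 ]
soap [ 0.637 -0.108  0.03 ]
balm [ 0.377 -0.083  0.03 ]
spoon [ 0.591 -0.46   0.03 ]
[[-0.96  0.28  0.  ]
 [ 0.28  0.96  0.  ]
 [ 0.    0.   -1.  ]]
```

View pics/c1.png

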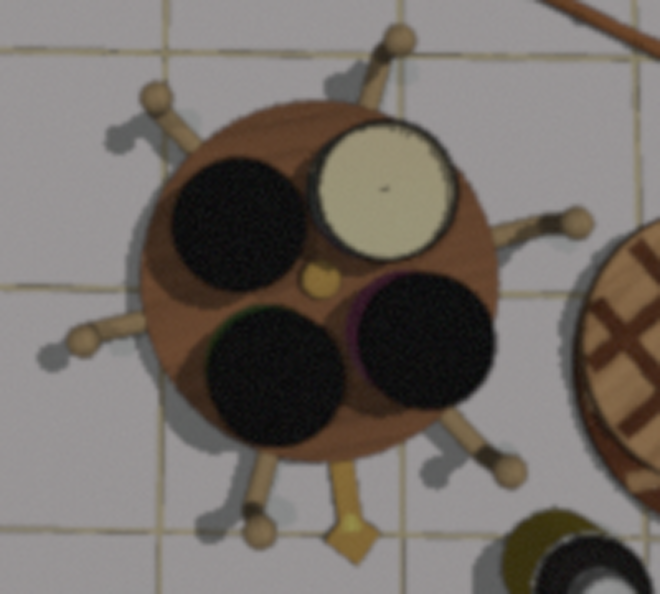

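Run:
```python
from h import *
def tri(a,b):
    r=[]
    for n,p in (('top',a),('side',b)):
        f,cx,cy,o,M=cam(n); d=M@np.array([(p[0]-cx)/f,(p[1]-cy)/f,1]); r.append((o,d/np.linalg.norm(d)))
    A=sum(np.eye(3)-np.outer(d,d) for o,d in r); b=sum((np.eye(3)-np.outer(d,d))@o for o,d in r); return np.linalg.solve(A,b).round(3)
print('ring',tri((158,278),(182,285)),'ringR',tri((232,278),(265,270)))
print('stick',tri((45,52),(70,48)),tri((113,235),(30,95)))
print('bowl near',ray('top',(459,160),.12), ray('top',(400,135),.12),tri((459,160),(392,108)))
c=np.array([.407,-.326])
for p in [(377.6,360.6),(376,357)]:
    P=ray('top',p,.008)[:2]-c; print(np.degrees(np.arctan2(P[1],P[0])),np.hypot(*P))
```

```text
ring [0.394 0.086 0.074] ringR [ 0.395 -0.061  0.057]
stick [0.731 0.18  0.374] [0.449 0.1   0.43 ]
bowl near [ 0.62833424 -0.49708626  0.12      ] [ 0.67600463 -0.38419054  0.12      ] [ 0.622 -0.445  0.205]
-171.04331560942558 0.17779894576429706
-171.75869087431715 0.17028887885708902
```

Emit:
drive_tool --pt "0 0 -5 -8.15 1" --pt "0 0 -5 -8.15 1" --pt "0 0 -5 0 1" --pt "0 0 -5 0 1" --pt "0 0 0 0 1" --squeeze 20

```text
t: 1.3
eef_pos: [0.1897, 0.6503, 0.4405]
tool_rot: [0.001, -0.0, 1.0, 0.007]
contact_force: [0.2, 0.7, 0.6]
gripper_width: 0.141
grasp_force: 0.0
```

Emit:
drive_tool --pt "0 0 -4 0 1" --pt "0 0 -4 0 1" --pt "-2.5 -4.2 0 0 1" --pt "-2.5 -4.2 0 0 1" --pt "-2.5 -4.2 0 0 1" --pt "-2.5 -4.2 0 0 1" --pt "-2.5 -4.2 0 0 1" --pt "-2.5 -4.2 0 0 1"

```text
t: 2.1
eef_pos: [0.3399, 0.3941, 0.5113]
tool_rot: [0.0, -0.0, 1.0, 0.0]
contact_force: [-0.3, 0.1, 0.3]
gripper_width: 0.0
grasp_force: 0.0
```

Emit:
drive_tool --pt "-2.5 -4.2 0 0 1" --pt "-2.5 -4.2 0 0 1" --pt "-0.4 -4.8 0 0 1" --pt "-0.4 -4.8 0 0 1" --pt "-0.4 -4.8 0 0 1" --pt "-0.4 -4.8 0 0 1" --pt "-0.4 -4.8 0 0 1" --pt "-0.4 -4.8 0 0 1"

```text
t: 2.9
eef_pos: [0.4131, 0.0219, 0.5113]
tool_rot: [0.0, -0.0, 1.0, 0.0]
contact_force: [0.7, 0.8, 0.0]
gripper_width: 0.002
grasp_force: 0.0
```

Emit:
drive_tool --pt "-1.8 -4.5 0 0 1" --pt "-1.8 -4.5 0 0 1" --pt "-1.8 -4.5 0 0 1" --pt "-1.5 -4.5 0 0 1" --pt "0 -2 2 0 1" --pt "0 0 5 0 1" --pt "0 0 5 0 1" --pt "0 0 5 0 1"

```text
t: 3.7
eef_pos: [0.4823, -0.176, 0.3397]
tool_rot: [0.001, -0.0, 1.0, 0.0]
contact_force: [0.1, 1.7, 0.5]
gripper_width: -0.003
grasp_force: 0.0
```

Emit:
drive_tool --pt "0 0 5 0 1" --pt "0 0 5 0 1" --pt "0 0 5 0 1" --pt "0 0 3 0 1" --pt "0 0 0 0 1"

```text
t: 4.2
eef_pos: [0.4795, -0.1749, 0.1577]
tool_rot: [-0.004, -0.0, 1.0, 0.0]
contact_force: [-0.6, -0.9, 0.3]
gripper_width: -0.001
grasp_force: 0.0
```

Emit:
drive_tool --pt "0 0 4 0 1" --pt "0 0 3.3 0 1" --pt "0 -1.9 0 0 1" --pt "-0.6 -0.5 0 0 1" --pt "-0.9 -0.6 0 0 1" --pt "-0.9 -0.6 0 0 1" --pt "0 0 0 0 1"

```text
t: 4.9
eef_pos: [0.5094, -0.2124, 0.0895]
tool_rot: [0.002, -0.001, 1.0, -0.001]
contact_force: [0.0, 0.2, -0.5]
gripper_width: -0.002
grasp_force: 0.0
```

Emit:
drive_tool --pt "-0.5 -0.8 0 0 1" --pt "-0.7 -0.9 0 0 1" --pt "-0.75 -1.05 0 0 1" --pt "-0.7 -1.1 0 0 1" --pt "-0.6 -1.2 0 0 1" --pt "-0.5 -1.2 0 0 1" --pt "-0.4 -1.25 0 0 1" --pt "-0.3 -1.3 0 0 1"

```text
t: 5.7
eef_pos: [0.5512, -0.3009, 0.0881]
tool_rot: [-0.0, -0.0, 1.0, 0.0]
contact_force: [-0.6, 0.7, 0.3]
gripper_width: -0.003
grasp_force: 0.5
```

Run:
```python
from h import *
o=readout.get_obs();print(o['eef_pos'],o['contact_force'])
snap('top','top2.png')
im=cv2.imread('pics/top2.png')[150:370,250:490]; cv2.imwrite('pics/c2.png',cv2.resize(im,None,fx=2.7,fy=2.7,interpolation=2))
```

```text
[ 0.55121327 -0.30093158  0.08811671] [-0.60360194  0.69390119  0.27871072]
```

View pics/c2.png

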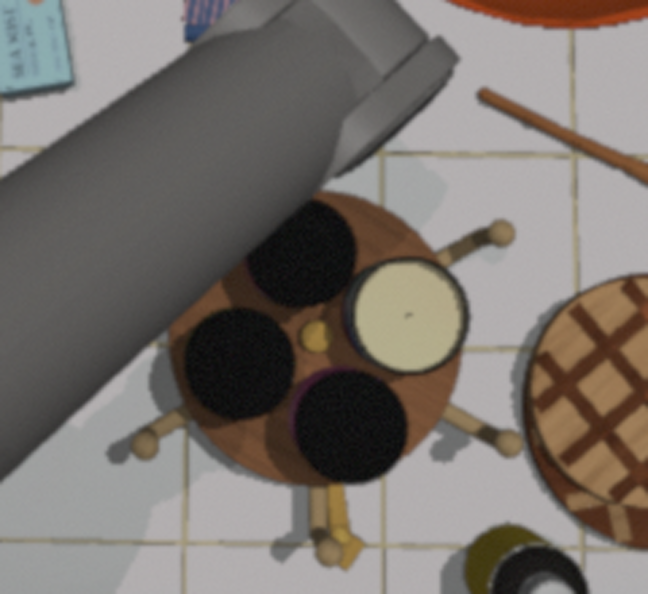

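The carousel turns freely and the wares ride along. The candle is now at about (402,267) in the full picture.

Emit:
drive_tool --pt "-0.2 -1.3 0 0 1" --pt "0 -1.3 0 0 1" --pt "0.1 -1.0 0 0 1" --pt "0 -0.3 0 0 1" --pt "0 0 0 0 1" --pt "0 1.5 0 0 1" --pt "0 0 -4 0 1" --pt "0 0 -5 0 1"

```text
t: 6.55
eef_pos: [0.5514, -0.3199, 0.1768]
tool_rot: [-0.003, -0.002, 1.0, 0.002]
contact_force: [0.4, 0.6, 0.2]
gripper_width: -0.005
grasp_force: 0.0
```

Emit:
drive_tool --pt "2 4 0 0 1" --pt "3 4 0 0 1" --pt "3 4 0 0 1" --pt "1 4 0 0 1" --pt "0 0 0 0 1"

```text
t: 7.05
eef_pos: [0.4604, -0.1561, 0.1774]
tool_rot: [-0.001, -0.005, 1.0, 0.003]
contact_force: [1.0, 0.0, -0.3]
gripper_width: 0.002
grasp_force: 0.0
```

Run:
```python
from h import *
o=readout.get_obs();print(o['eef_pos'],o['contact_force'])
snap('top','top3.png')
r=imaging.cut_out('candle','top')
for x in r[:2]: 
    P=ray('top',x['centre'],.118); print(x['conf'],x['centre'],P.round(3),np.degrees(np.arctan2(P[1]+.326,P[0]-.407)))
im=cv2.imread('pics/top3.png')[150:370,250:490]; cv2.imwrite('pics/c3.png',cv2.resize(im,None,fx=2.7,fy=2.7,interpolation=2))
```

```text
[ 0.46041331 -0.15611073  0.17744175] [ 0.98581612  0.00300619 -0.25478274]
0.71 [399.6, 276.1] [ 0.406 -0.382  0.118] -91.10412864679597
```

View pics/c3.png

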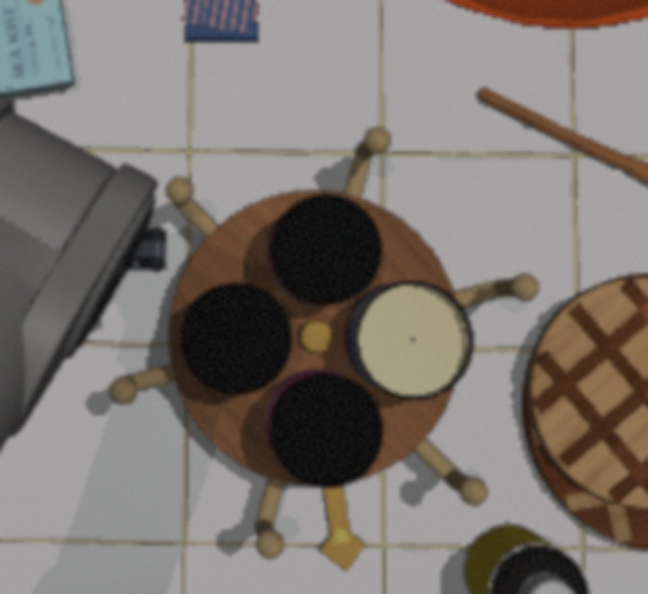

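The turntable turned a further 15°, about 60° in all: candle at about −91°, goal about −171°. Next, a second stroke of about 50°.

Emit:
drive_tool --pt "0 0 4.5 0 1" --pt "0 0 4.4 0 1" --pt "-1.8 -3.2 0 0 1" --pt "-1.4 -1.0 0 0 1" --pt "-1.4 -1.0 0 0 1" --pt "0 0 0 0 1"

```text
t: 7.75
eef_pos: [0.5098, -0.2184, 0.0892]
tool_rot: [0.001, 0.001, 1.0, -0.001]
contact_force: [-0.5, -0.3, -0.4]
gripper_width: 0.003
grasp_force: 0.0
```

Emit:
drive_tool --pt "-0.5 -0.9 0 0 1" --pt "-0.7 -0.9 0 0 1" --pt "-0.75 -1.05 0 0 1" --pt "-0.7 -1.1 0 0 1" --pt "-0.6 -1.2 0 0 1" --pt "-0.5 -1.2 0 0 1" --pt "-0.4 -1.25 0 0 1" --pt "-0.3 -1.2 0 0 1"

```text
t: 8.55
eef_pos: [0.5529, -0.3049, 0.0893]
tool_rot: [-0.0, -0.0, 1.0, -0.0]
contact_force: [-0.9, 1.4, 0.2]
gripper_width: -0.001
grasp_force: 0.5
```

Emit:
drive_tool --pt "-0.2 -1.0 0 0 1" --pt "0 -0.5 0 0 1" --pt "0 0 0 0 1" --pt "0 1.5 0 0 1" --pt "0 0 -4 0 1" --pt "0 0 -5 0 1"

```text
t: 9.15
eef_pos: [0.5536, -0.3, 0.1778]
tool_rot: [-0.003, -0.002, 1.0, 0.002]
contact_force: [1.8, -0.7, 0.4]
gripper_width: -0.003
grasp_force: 0.0
```

Emit:
drive_tool --pt "2 4 0 0 1" --pt "3 4 0 0 1" --pt "3 4 0 0 1" --pt "1 3 0 0 1" --pt "0 0 0 0 1"

```text
t: 9.65
eef_pos: [0.4627, -0.1476, 0.1786]
tool_rot: [-0.001, -0.004, 1.0, 0.002]
contact_force: [0.1, -0.1, 0.1]
gripper_width: -0.002
grasp_force: 0.0
```

Run:
```python
from h import *
o=readout.get_obs();print(o['t'],o['eef_pos'],o['contact_force'])
snap('top','top4.png')
r=imaging.cut_out('candle','top')
for x in r[:2]: 
    P=ray('top',x['centre'],.118); print(x['conf'],x['centre'],P.round(3),np.degrees(np.arctan2(P[1]+.326,P[0]-.407)))
im=cv2.imread('pics/top4.png')[150:370,250:490]; cv2.imwrite('pics/c4.png',cv2.resize(im,None,fx=2.7,fy=2.7,interpolation=2))
```

```text
9.65 [ 0.4626569  -0.14755911  0.17860729] [ 0.09199251 -0.09854457  0.09492572]
0.75 [387.2, 301.1] [ 0.359 -0.359  0.118] -145.26180279871485
```

View pics/c4.png

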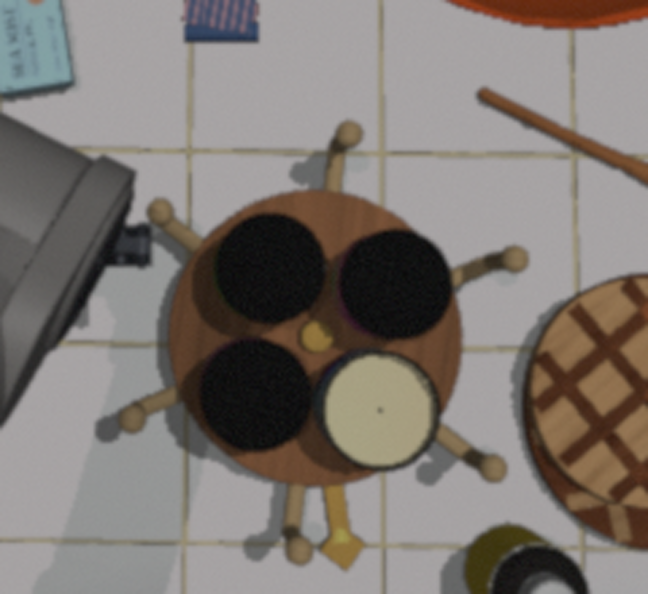

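Run:
```python
from h import *
cr=lambda p:(250+p[0]/2.7,150+p[1]/2.7)
v,e=fit([cr(p) for p in [(348,134),(515,258),(492,467),(299,549),(132,418),(160,211)]])
print(v[:2],np.degrees(v[2]),e)
c=np.array([.407,-.326])
for c in (c,v[:2]):
  for p,z in [((345,571),.008),((341.5,547),.008),((334.5,490),.008),((380,410),.118)]:
    P=ray('top',cr(p),z)[:2]-c; print(p,np.degrees(np.arctan2(P[1],P[0])),np.hypot(*P))
print('knob',[ray('top',cr((317,336)),z).round(4) for z in (.05,.07)])
```

```text
[ 0.40718788 -0.32638578] -6.754374298784378 0.0021190579243126895
(345, 571) -171.01554579958218 0.17957815348191317
(341.5, 547) -170.96740477861607 0.16174587658415399
(334.5, 490) -170.31825572021742 0.11925111352265184
(380, 410) -140.98532517150915 0.06285027468417209
(345, 571) -171.1463901894681 0.17970395025371969
(341.5, 547) -171.11270089934544 0.16187138038871585
(334.5, 490) -170.51594778714164 0.11937214874727052
(380, 410) -141.36698045754517 0.06275479214428895
knob [array([ 0.4065, -0.3285,  0.05  ]), array([ 0.407 , -0.3266,  0.07  ])]
```

Emit:
drive_tool --pt "0 0 4.5 0 1" --pt "0 0 4.4 0 1" --pt "-0.5 -4.0 0 0 1" --pt "0 0 0 0 1" --pt "-0.9 -0.5 0 0 1" --pt "-0.9 -0.6 0 0 1" --pt "-0.8 -0.6 0 0 1" --pt "-0.8 -0.6 0 0 1"

```text
t: 10.55
eef_pos: [0.5048, -0.2168, 0.0905]
tool_rot: [0.0, -0.001, 1.0, 0.0]
contact_force: [-2.2, -0.5, 0.3]
gripper_width: -0.0
grasp_force: 0.6
```

Emit:
drive_tool --pt "-0.7 -0.6 0 0 1" --pt "-0.6 -0.6 0 0 1" --pt "-0.5 -0.6 0 0 1" --pt "-0.4 -0.4 0 0 1" --pt "0 0 0 0 1"

```text
t: 11.05
eef_pos: [0.5264, -0.2396, 0.0905]
tool_rot: [0.001, -0.0, 1.0, -0.0]
contact_force: [0.2, 0.4, -0.3]
gripper_width: -0.004
grasp_force: 0.0
```

Run:
```python
from h import *
o=readout.get_obs();print(o['t'],o['eef_pos'],o['contact_force'])
snap('top','top5.png')
im=cv2.imread('pics/top5.png')[150:370,250:490]; cv2.imwrite('pics/c5.png',cv2.resize(im,None,fx=2.7,fy=2.7,interpolation=2))
```

```text
11.05 [ 0.5264095  -0.23960959  0.09047055] [ 0.17165935  0.43081811 -0.33036106]
```

View pics/c5.png

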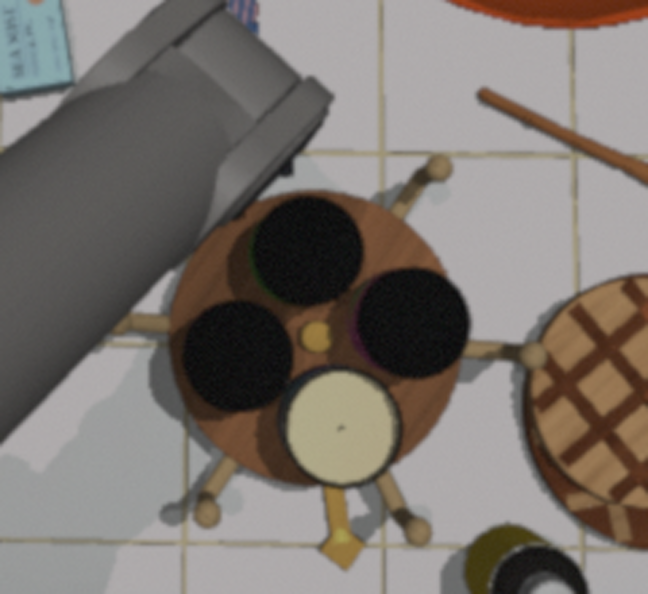

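```bash
cat >> h.py <<'E'
def yaw(px,c=np.array([.4071,-.3262])):
    a=[np.degrees(np.arctan2(*(ray('top',p,.124)[:2]-c)[::-1])) for p in px]; return a
E
python3 - <<'E'
from h import *
cr=lambda p:(250+p[0]/2.7,150+p[1]/2.7)
p=[cr(p) for p in [(439,167),(534,355),(418,531),(208,511)]]
print(yaw(p)); v,e=fit(p); print(v,np.degrees(v[2]),e)
P=ray('top',cr((341,427)),.118)[:2]-[.4071,-.3262]; print(np.degrees(np.arctan2(P[1],P[0])),np.hypot(*P))
E
```

```text
[np.float64(-33.898380696735074), np.float64(-93.79544825426794), np.float64(-153.58337380889625), np.float64(146.2958875937311)]
[ 0.3728762  -0.37877203 -0.06861484] -3.931340579364022 0.04996835605157582
-168.42429590319892 0.06214256695488126
```

Emit:
drive_tool --pt "-0.15 -0.25 0 0 1" --pt "-0.15 -0.25 0 0 1" --pt "0 0 0 0 1" --pt "0 0 0 0 1"

```text
t: 11.5
eef_pos: [0.5287, -0.2439, 0.0903]
tool_rot: [0.0, -0.0, 1.0, -0.0]
contact_force: [-0.9, -0.2, 0.4]
gripper_width: -0.001
grasp_force: 0.0
```

Run:
```python
from h import *
o=readout.get_obs();print(o['t'],o['eef_pos'],o['contact_force'])
im=snap('top','top6.png').astype(float); a=cv2.imread('pics/top5.png')[:,:,::-1].astype(float)
# measure rotation: shift of each peg ball by template matching
cr=lambda p:(250+p[0]/2.7,150+p[1]/2.7)
new=[]
for p in [cr(p) for p in [(439,167),(534,355),(418,531),(208,511)]]:
    A=[cv2.getRectSubPix(x.astype(np.float32),s,p) for x,s in ((a,(13,13)),(im,(29,29)))]
    A=[cv2.resize(x,None,fx=8,fy=8,interpolation=cv2.INTER_CUBIC) for x in A]
    m=cv2.matchTemplate(A[1],A[0],cv2.TM_CCOEFF_NORMED); _,s,_,l=cv2.minMaxLoc(m)
    d=(np.array(l)-64)/8; print(d,s); new.append(np.array(p)+d)
y=np.array(yaw(new)); print(y, 'candle',np.mean(y-[-33.9,-93.9,-153.9,146.1])-33.9-135)
r=imaging.cut_out('candle','top')[0]; P=ray('top',r['centre'],.118)[:2]-[.4071,-.3262]; print(np.degrees(np.arctan2(P[1],P[0])),np.hypot(*P))
```

```text
11.5 [ 0.52868218 -0.24388067  0.09034313] [-0.91643873 -0.20446053  0.4473516 ]
[1.875 1.25 ] 0.9788606762886047
[-0.125  1.25 ] 0.9041274785995483
[-2.     0.625] 0.9862632751464844
[-2.   -1.25] 0.9756608009338379
[ -35.57494402  -94.71087587 -155.10481489  144.56466546] candle -170.2064923289178
-170.06414324524292 0.060448518015524116
```

Emit:
drive_tool --pt "-0.1 -0.13 0 0 1" --pt "0 0 0 0 1" --pt "0 0 0 0 1" --pt "0.8 1.0 0 0 1" --pt "0.8 1.2 0 0 1" --pt "0 1.5 -3 0 1" --pt "0 1 -5 0 1" --pt "0 3 -3 0 1"

```text
t: 12.4
eef_pos: [0.513, -0.1696, 0.2018]
tool_rot: [0.001, 0.002, 1.0, -0.001]
contact_force: [0.2, 0.6, 0.9]
gripper_width: -0.003
grasp_force: 0.0
```

Emit:
drive_tool --pt "2 4 -1 0 1" --pt "2 4 0 0 1" --pt "2 4 0 0 1" --pt "0 0 0 0 1"

```text
t: 12.8
eef_pos: [0.4499, -0.0417, 0.2083]
tool_rot: [-0.002, -0.005, 1.0, 0.002]
contact_force: [0.2, 0.7, -0.2]
gripper_width: -0.002
grasp_force: 0.0
```

Run:
```python
from h import *
o=readout.get_obs();print(o['t'],o['eef_pos'],o['contact_force'])
snap('top','top7.png')
r=imaging.cut_out('candle','top')[0]; P=ray('top',r['centre'],.118)[:2]-[.4071,-.3262]; print(np.degrees(np.arctan2(P[1],P[0])),np.hypot(*P))
im=cv2.imread('pics/top7.png')[190:370,280:470]; cv2.imwrite('pics/c7.png',cv2.resize(im,None,fx=3.3,fy=3.3,interpolation=2))
```

```text
12.8 [ 0.44987161 -0.04173055  0.20832283] [ 0.16604395  0.65977809 -0.20279633]
-173.99936138753102 0.058832792835604664
```

View pics/c7.png

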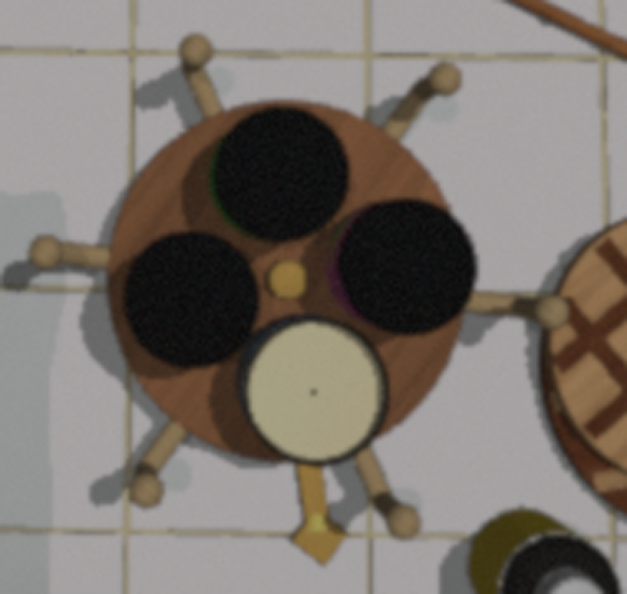

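Run:
```python
from h import *
cr=lambda p:(280+p[0]/3.3,190+p[1]/3.3)
px=[cr(p) for p in [(196,51),(446,78),(553,311),(404,521),(147,490),(45,251)]]
v,e=fit(px); y=np.degrees(v[2]); print(v[:2],y,e,'candle nominal',y-195)
print(np.round(np.array(yaw(px)),1))
for c in (np.array([.4071,-.3262]),v[:2]):
  for p,z in [((324,565),.008),((318,541),.008),((311,467),.008),((315,390),.12)]:
    P=ray('top',cr(p),z)[:2]-c; print(p,np.degrees(np.arctan2(P[1],P[0])),np.hypot(*P))
```

```text
[ 0.40679586 -0.32700245] 24.198278107718803 0.002149596307353646 candle nominal -170.8017218922812
[  24.1  -36.2  -95.8 -155.5  144.5   84.2]
(324, 565) -170.79561382549358 0.17923457226626902
(318, 541) -171.27159875138886 0.164431379999804
(311, 467) -170.0815669255183 0.11949481135338907
(315, 390) -170.0329794572891 0.06172315189883435
(324, 565) -171.03384527007518 0.17880754198325136
(318, 541) -171.53255811959454 0.1640106962886491
(311, 467) -170.43675469276212 0.11905929125054082
(315, 390) -170.72262617040008 0.061289158074711754
```

Aligned within about half a degree; the arm is clear and the carousel is still.

```bash
python3 -c "
from station import hand_in
print(hand_in())"
```

```text
the job is handed in; nothing more can be done
None
```

The candle now stands in line with the brass pointer, within about half a degree by my last camera check. It took three gentle clockwise pushes on the pegs; the carousel is still, the arm is clear of everything, and the job was handed in at about 13 s.

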